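# Tighten the bobbin winder by four clicks

### The arm

A 6-joint arm with a two-finger parallel gripper is mounted at the origin on the work surface. World frame = base frame: x ahead of the robot, y to its left, z up, the work surface at z = 0. Lengths are in mm, angles in rad, forces in N, time in s.
With the tool pointing down it reaches from about 350 to 975 mm from the base axis. Payload 7.1 kg.
Tool frame: the origin (TCP) lies on the front face of the gripper's body, between the roots of the fingers; the fingertips stand 80 mm ahead of it and the grasp point (between the pads) lies 61 mm ahead of it (env.tips_ahead is the distance from the TCP to the fingertips, in mm); z points along the fingers, y is the direction in which the jaws open and shut (so a half turn about z gives the same grasp; the last joint's range is limited). The gripper opens to 88 mm and grips with 3 to 60 N. Pads are 20 mm wide; open, the fingers measure 115 mm over their backs; the gripper's body (75 mm by 178 mm) begins 61 mm behind the grasp point.
Start: joints at [-1.221, 0.423, 1.63, -0, 1.089, -0.019], TCP at [225.327, -582.952, 302.675] pointing down, gripper open.
Joint ranges: [-3, 3], [-0.9, 2.11], [0.09, 2.58], [-1.31, 4.45], [0.11, 2.69], [-2.54, 2.54]. Speed limits (rad/s): [2.39, 2.39, 3.01, 3.14, 3.14, 3.14].

### API

Orientations are given as a unit quaternion [x, y, z, w].
In Python, from station import env, set_gripper, viewer, workorder gives the robot as it stands. Calls block until the motion is done:
- env.reach(position, orientation): joint-space move of the TCP to a pose.
- env.move_l(position, rot=None, rate=150, f_stop=None): straight line of the TCP; rot=None keeps the orientation; rate is the mean speed in mm/s. With f_stop (N) it stops when the force on the tool has changed by that much, and returns True; else False.
- env.move_joints(angles): joint-space move.
- set_gripper(opening): finger opening in mm; the grip force is fixed at half the most; returns when the fingers have stopped.
- env.hold(seconds).
- env.ik(position, orientation): joint angles nearest the present ones, or None.
- env.read_state(): the state.
- viewer.camera(name): name is "side" or "top"; returns the picture (480x640x3 uint8, blue, green, red); there is no depth.
- viewer.camera_params(name): a dict with "fx", "fy", "cx", "cy" (pixels), "pose" (4x4, takes a point from camera to world coordinates). Camera axes: x right, y up, looking along -z (the intrinsics and any distortion apply to the point x, -y, -z); pixel columns grow to the right and rows downward; lengths in mm; the calibration is good to about 2 mm. A picture is of the moment at which its call begins. camera_params takes no time and is no camera call.
A pose or a line that the arm cannot do raises env.IKError and nothing moves.
- workorder.sign_off(): hands the job in, once; it reports no verdict.
The state is a dict: "time_s": time; "qpos": joint angles; "dq": joint speeds; "tau": joint torques, N m; "tool_pos": TCP position; "orientation": TCP orientation; "force": force on the tool from outside, world axes, zero at the start; "wrist_torque": the same for the moment, N m; "width": finger opening in mm.
Only numpy, scipy, OpenCV 4.12 (cv2) and the standard library are available. Lean on these libraries where they do the work, as an engineer would, in place of code of your own. Each camera call takes 0.05 s, during which the arm holds its last target.

### The job

The bobbin winder on the sewing table winds too slackly: with a fingertip against the upright fin on its click-stop tension dial, push the dial clockwise (seen from above) exactly four clicks on from where it stands, not into the fifth, and leave it resting in that click. Push only, do not pinch the fin between the fingers, and leave the other things on the table where they are.

Things in the scene. Friction and masses are not known exactly. Their poses are not given: they have to be found in the camera images.
- winder: bobbin winder: grey housing 130 (its x) by 250 (its y) by 50 mm high, clamped to the table, it does not move. Origin at the centre of its underside, z up. On its flat top: the tension dial, whose upright axis is at x 0, y -55 mm; a small wound bobbin at x 0, y +75 mm, top 92 mm above the table with its spindle; a thin wire thread guide at x +45, y +108 mm, 163 mm tall.
- dial_axis (a point): centre of the flat top face of the tension dial, on its vertical turning axis, 65 mm above the table. The dial is a black disc, 92 mm in diameter and 12 mm thick, with one upright radial aluminium fin on it.
- fin_tip (a point): upper outer end of the dial's fin, on the fin's mid-plane, 42 mm out from the dial's axis and 26 mm above the dial's top face. The fin is a straight upright wall, 12 mm thick; it runs along the radius from 14 to 42 mm from the axis and stands 26 mm above the disc; nothing else stands on the disc. It is bare aluminium with a thin dark line along its top. Eleven short white ticks on the housing around the disc mark where the fin points in the rest positions.
- fin_back: the half of the fin's thickness (6 mm) on its counter-clockwise side: its outer face is the one to push to turn the dial clockwise. Origin at the foot of this half, 28 mm from the dial's axis, 3 mm counter-clockwise of the fin's mid-plane; x points outward along the radius, y counter-clockwise (away from the fin's middle), z up. Solid with the dial.
- fin_front: the half of the fin's thickness (6 mm) on its clockwise side. Origin at its foot, 28 mm from the axis, 3 mm clockwise of the mid-plane; same axes as the other half. Solid with the dial.
- tension (a joint): angle of the dial in rad, growing as it turns clockwise seen from above. One click is 22.5 degrees (0.3927 rad); the rest positions are whole multiples of that: 0 to 10, with end stops 0.12 rad beyond; at 0 the fin points to the winder's +y. The dial starts at rest in one of positions 0 to 3. A spring pulls it into the nearest rest position: leaving one takes up to about 0.2 N m (5 to 7 N at mid-fin), and once half a click is passed it snaps on by itself to the next.
- cone: bystander: cone of grey thread, 52 mm across the foot, 62 mm tall, standing; origin at the centre of its foot
- pencil_cup: bystander: white cup 80 mm across with pencils, 180 mm tall in all; origin at the centre of its foot
- tape: bystander: grey tape-measure case 60 x 60 x 22 mm lying flat; origin at the centre of its underside
- bobbin: bystander: spare metal bobbin, 28 mm across, 20 mm tall, standing on its flange; origin at the centre of its underside

How it is judged (in metres and radians):
At the end, for the whole second after the job is handed in: the dial rests four clicks (within about a third of a click) clockwise of where it started, and the bystanders are within 15 mm of where they stood (distance of fin_tip from where it was at the start of the episode between 0.0552 and 0.0633 m and value of joint tension above 1.433 rad and velocity of joint tension between -0.05 and 0.05 rad/s and distance of each of cone, pencil_cup, tape, bobbin from where it was at the start of the episode below 0.015 m); the robot touches nothing.
It fails at once if the dial was turned on into the fifth click (distance of fin_tip from where it was at the start of the episode above 0.0665 m).
It fails at once if the fin was pinched between the fingers (contact force between the fingers and fin_back above 1 N and contact force between the fingers and fin_front above 1 N).
It fails at once if a bystander was knocked or carried away (more than 15 mm) (distance of any of cone, pencil_cup, tape, bobbin from where it was at the start of the episode above 0.015 m).
It also fails if it takes over 42 s, if anything falls off the work surface, if the arm or the gripper's body presses on something with over 40 N, if the wrist force passes 120 N, or if a joint passes its speed limit or range.

## Working session

There is one attempt and no reset: what is moved stays moved. The work goes in short steps, each a Python script; the robot and the scene stay as the last script left them, time stands still between calls to the robot, and variables do not carry over. Pictures are saved under pics/ and viewed, and the job is handed in when it is done.

```bash
ls; mkdir -p pics; python3 - <<'E'
from station import env, set_gripper, viewer, workorder
import cv2,numpy as np
np.set_printoptions(suppress=True,precision=4)
for n in("top","side"):
    cv2.imwrite(f"pics/{n}0.png",viewer.camera(n)); p=viewer.camera_params(n); print({k:(np.array(v) if k=='pose' else v) for k,v in p.items()})
s=env.read_state();print(s,env.tips_ahead)
E
```

```text
pics
{'fx': 496.80352804455885, 'fy': 496.80352804455885, 'cx': 314.49232345076746, 'cy': 245.67238411190132, 'pose': array([[   0.0228,    0.9989,   -0.0421,  547.9236],
       [  -0.9996,    0.0222,   -0.0166,   70.8452],
       [  -0.0156,    0.0424,    0.999 , 1015.4549],
       [   0.    ,    0.    ,    0.    ,    1.    ]])}
{'fx': 568.7284935588626, 'fy': 568.7284935588626, 'cx': 318.205286498234, 'cy': 243.53710214182317, 'pose': array([[   0.9623,    0.1971,   -0.1872,  406.9429],
       [  -0.2712,    0.6492,   -0.7106, -603.8222],
       [  -0.0186,    0.7346,    0.6782,  733.9193],
       [   0.    ,    0.    ,    0.    ,    1.    ]])}
{'time_s': 0.1, 'qpos': array([-1.2209,  0.4238,  1.6306, -0.    ,  1.0886, -0.019 ]), 'dq': array([-0.0014,  0.0004, -0.0025, -0.    ,  0.001 ,  0.0006]), 'tau': array([ -0.0007, -54.5613, -27.4324,   0.0645,   0.0188,   0.    ]), 'tool_pos': array([ 225.2294, -582.5959,  301.9936]), 'orientation': array([ 0.983 ,  0.1834, -0.0001, -0.0007]), 'force': array([ 0.1131, -0.5519, -0.0519]), 'wrist_torque': array([-0.0216,  0.0039,  0.0199]), 'width': 88.18342049568335} 80.0
```

View pics/top0.png

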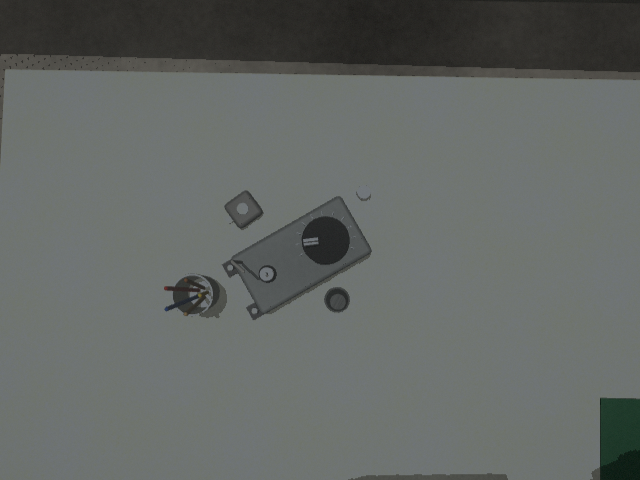

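View pics/side0.png

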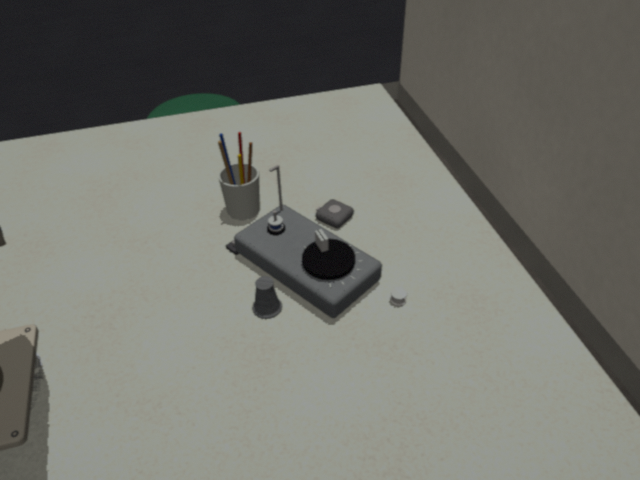

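```bash
python3 - <<'E'
import cv2
a=cv2.imread("pics/top0.png")[180:330,220:390]; a=cv2.convertScaleAbs(a,alpha=1.6)
cv2.imwrite("pics/topc.png",cv2.resize(a,None,fx=4,fy=4,interpolation=cv2.INTER_CUBIC))
a=cv2.imread("pics/side0.png")[190:320,225:395]; a=cv2.convertScaleAbs(a,alpha=1.6)
cv2.imwrite("pics/sidec.png",cv2.resize(a,None,fx=4.5,fy=4.5,interpolation=cv2.INTER_CUBIC))
E
```

```text
(no output)
```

View pics/topc.png

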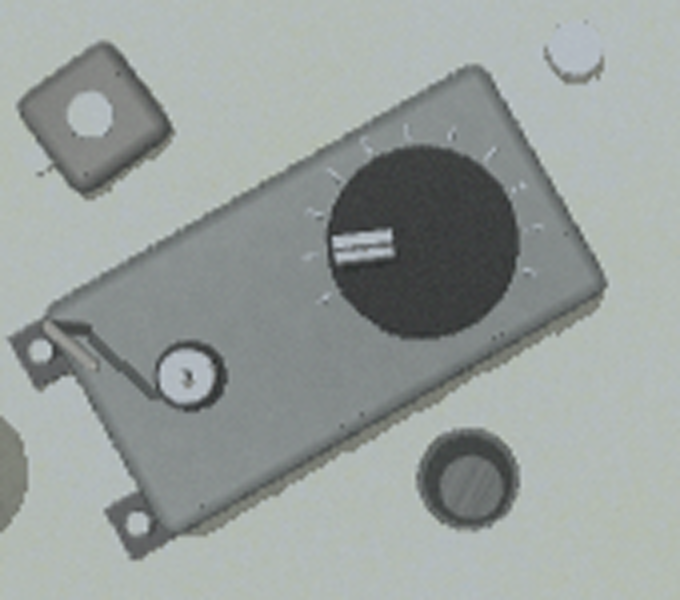

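View pics/sidec.png

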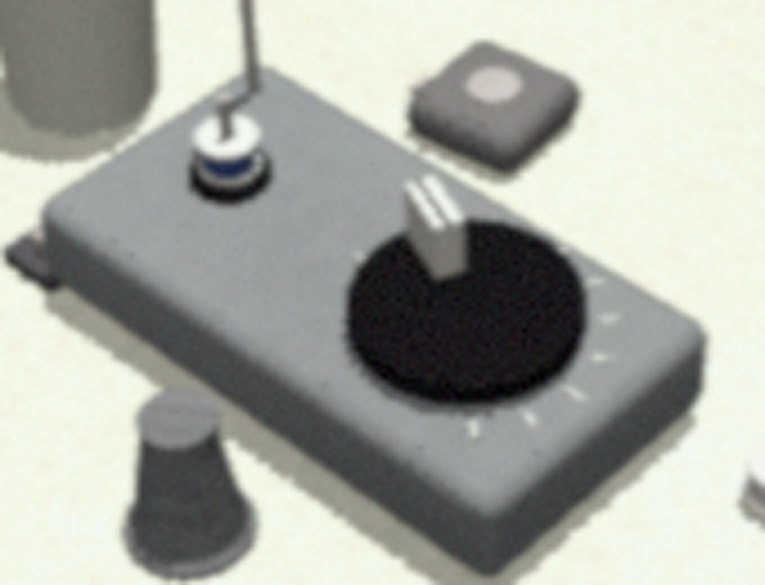

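The crops show the disc centre at about (326,240) in the top view and (329,259) in the side view. The fin points image-left in the top view, its outer top end at (303,241) there and (318,230) in the side view. It stands at tick 1 of 0–10. Next I triangulate these points.

```bash
cat > h.py <<'E'
import numpy as np, cv2
from station import env,set_gripper,viewer,workorder
np.set_printoptions(suppress=True,precision=3)
CP={n:viewer.camera_params(n) for n in("top","side")}
def ray(n,u,v):
    p=CP[n];T=np.array(p['pose']);d=T[:3,:3]@np.array([(u-p['cx'])/p['fx'],-(v-p['cy'])/p['fy'],-1.]);return T[:3,3],d/np.linalg.norm(d)
def tri(a,b):
    A=np.zeros((3,3));B=np.zeros(3);R=[ray("top",*a),ray("side",*b)]
    for o,d in R:
        M=np.eye(3)-np.outer(d,d);A+=M;B+=M@o
    x=np.linalg.solve(A,B);return x,[float(np.linalg.norm((np.eye(3)-np.outer(d,d))@(x-o))) for o,d in R]
def atz(n,u,v,z):
    o,d=ray(n,u,v);return o+d*(z-o[2])/d[2]
def proj(n,X):
    p=CP[n];T=np.array(p['pose']);c=T[:3,:3].T@(np.asarray(X,float)-T[:3,3]);return np.array([p['cx']+p['fx']*c[0]/-c[2],p['cy']-p['fy']*c[1]/-c[2]])
E
python3 - <<'E'
from h import *
t=lambda x,y:((x+.5)/4-.5+220,(y+.5)/4-.5+180)
s=lambda x,y:((x+.5)/4.5-.5+225,(y+.5)/4.5-.5+190)
# disc via threshold
for n,(x0,y0,x1,y1) in {"top":(290,205,365,275),"side":(295,232,365,285)}.items():
    g=cv2.cvtColor(cv2.imread(f"pics/{n}0.png"),cv2.COLOR_BGR2GRAY)[y0:y1,x0:x1]
    m=(g<(45 if n=="top" else 40)).astype(np.uint8)
    m=cv2.morphologyEx(m,cv2.MORPH_OPEN,np.ones((3,3),np.uint8))
    c=max(cv2.findContours(m,0,1)[0],key=cv2.contourArea);e=cv2.fitEllipse(cv2.convexHull(c));print(n,e[0][0]+x0,e[0][1]+y0,e[1:])
    if n=="top":a=(e[0][0]+x0,e[0][1]+y0)
    else:b=(e[0][0]+x0,e[0][1]+y0)
print("axis",tri(a,b),atz("top",*a,65),atz("side",*b,65))
print("axis hand",tri(t(424,241),s(467,310)))
ax=atz("top",*a,65)
fo,fi=t(333,244),t(393,242)
print("fin out",tri(fo,s(419,182)),"in",tri(fi,s(452,221)))
P=atz("top",*fo,91);Q=atz("top",*fi,91);print(P,Q,np.degrees(np.arctan2(*(P-ax)[1::-1])),np.degrees(np.arctan2(*(Q-ax)[1::-1])),np.linalg.norm((P-ax)[:2]),np.linalg.norm((Q-ax)[:2]))
for i,k in enumerate([(325,298),(308,256),(315,213),(335,173),(367,146),(407,131),(451,133),(490,152),(519,186),(537,226),(529,272)]):
    d=atz("top",*t(*k),50)-ax;print(i,np.degrees(np.arctan2(d[1],d[0]))+22.5*i,np.hypot(*d[:2]))
# winder corners long edges
for k in[(55,303),(475,66),(604,285),(172,532)]:print(atz("top",*t(*k),50))
print(atz("top",*t(187,378),92))
E
```

```text
top 325.2931671142578 240.18739318847656 ((46.66214370727539, 47.31920623779297), 120.67028045654297)
side 327.97011947631836 259.448823928833 ((40.64997482299805, 53.54099655151367), 88.87554168701172)
axis (array([599.771,  66.058,  53.103]), [0.20035758397746845, 0.2003575839774538]) [598.937  66.162  65.   ] [596.596  54.318  65.   ]
axis hand (array([600.297,  65.431,  55.799]), [0.2529568022825398, 0.2529568022826331])
fin out (array([595.222, 108.447,  85.728]), [0.8768853772090861, 0.8768853772093254]) in (array([598.302,  79.927,  89.305]), [0.8790155532437519, 0.8790155532436675])
[595.806 108.045  91.   ] [597.354  80.109  91.   ] 94.27636518698952 96.47639274722371 41.99982599753033 14.036884707492806
0 120.32738743965987 54.215668048080204
1 119.80495009174003 56.018216707101026
2 120.19932762845009 54.47063495766704
3 119.69431196936507 54.90952515033653
4 120.76211203634921 54.92063824414954
5 121.55411034132563 55.63841540717801
6 121.85801549731093 55.88365455517837
7 122.4970252217667 55.58978915075044
8 122.25884102169704 54.78108555314834
9 122.65881547367097 56.33559366248303
10 121.46044170832674 53.49499617259285
[566.172 244.475  50.   ]
[686.417  42.451  50.   ]
[580.91  -22.318  50.   ]
[456.572 184.364  50.   ]
[531.917 174.388  92.   ]
```

The dial axis is at about (599.3, 65.8), and the winder's +y points at 121°. So the fin is at position 1 (about 98°) and has to end at about 8.5°. I'll close the fingers and come down on the fin's counter-clockwise side (−x).

```bash
cat >> h.py <<'E'
AX=np.array([599.3,65.8]); PH0=98.5
def pose(phi,d,z,r=28.):
    p=np.radians(phi);u=np.array([np.cos(p),np.sin(p)]);n=np.array([-u[1],u[0]])
    a=np.radians((phi+90)/2)
    return [*(AX+r*u+d*n),z],[np.cos(a),np.sin(a),0,0]
E
python3 - <<'E'
from h import *
set_gripper(0)
for ph in(98.5,50,8.5,0):print(env.ik(*pose(ph,20,154)))
env.reach(*pose(PH0,40,280))
p,q=pose(PH0,40,154)
env.move_l(p,rate=100,f_stop=8)
s=env.read_state();print(s['time_s'],s['tool_pos'],s['force'],s['qpos'],s['width'],p,q,s['orientation'])
for n in("top","side"):cv2.imwrite(f"pics/{n}1.png",cv2.resize(cv2.convertScaleAbs(viewer.camera(n),alpha=1.5)[150:350,210:430],None,fx=2.7,fy=2.7,interpolation=cv2.INTER_CUBIC))
E
```

```text
[ 0.136  0.567  1.81  -0.     0.764 -1.584]
[ 0.145  0.598  1.746 -0.     0.798 -0.727]
[ 0.124  0.621  1.698 -0.     0.823 -0.024]
[ 0.117  0.624  1.692 -0.     0.826  0.117]
5.4917 [556.028  87.642 154.626] [-0.395  0.2   -0.359] [ 0.135  0.545  1.855  0.     0.741 -1.584] 0.5570245988147323 [np.float64(555.6007019538941), np.float64(87.58006772894925), 154] [np.float64(-0.07410849019539922), np.float64(0.9972501850994857), 0, 0] [-0.074  0.997  0.     0.001]
```

View pics/side1.png

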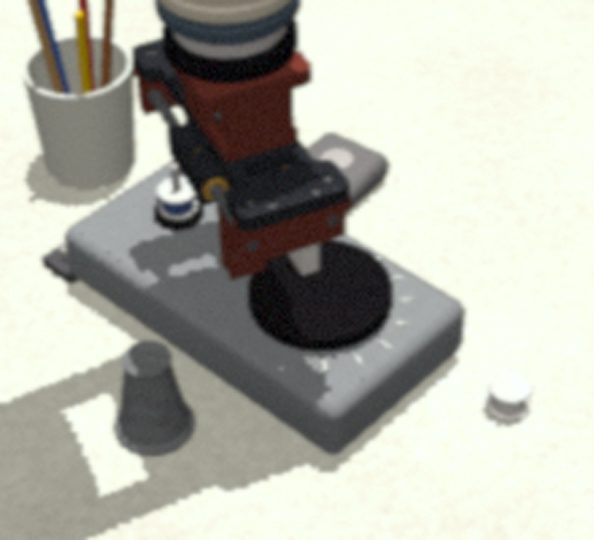

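View pics/top1.png

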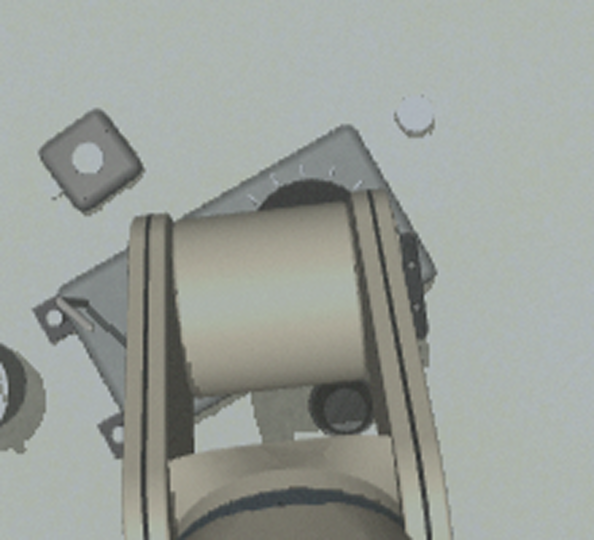

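```bash
python3 - <<'E'
from h import *
g=cv2.imread("pics/side1.png")
f=lambda X:tuple(int(v) for v in ((proj("side",X)-[210,150])*2.7))
for X in [(556,87.6,74.6),(556,87.6,154.6)]:cv2.circle(g,f(X),3,(0,255,0),-1);print(f(X))
for X in [(*AX,65),(595,108,91)]:cv2.circle(g,f(X),3,(0,0,255),-1);print(f(X))
cv2.imwrite("pics/side1b.png",cv2.resize(g[150:400,130:430],None,fx=2.4,fy=2.4))
E
```

```text
(241, 262)
(236, 163)
(317, 282)
(291, 210)
```

View pics/side1b.png

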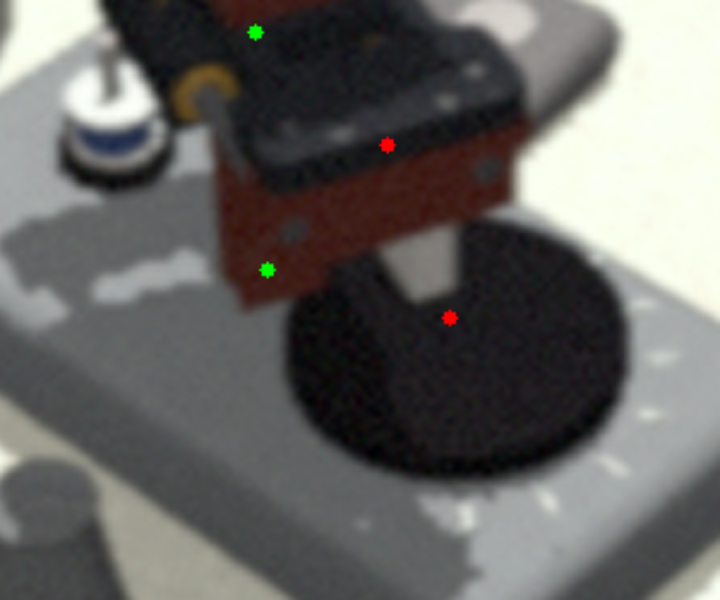

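No finger is visible from either camera: the gripper's body hides the tip. The projected dial points still agree with the picture, though. Next I'll feel for the fin.

```bash
python3 - <<'E'
from h import *
p,q=pose(PH0,23,154)
print(env.move_l(p,rate=60,f_stop=3))
p,q=pose(PH0,10,154)
print(env.move_l(p,rate=12,f_stop=2.))
s=env.read_state()
ph=np.radians(PH0);u=np.array([np.cos(ph),np.sin(ph)]);n=np.array([-u[1],u[0]]);dd=np.array(s['tool_pos'][:2])-AX
print(s['time_s'],s['tool_pos'],s['force'],s['wrist_torque'],"r",dd@u,"d",dd@n)
E
```

```text
False
True
6.6833 [578.862  91.113 153.619] [-0.709  0.148 -0.516] [ 0.062 -0.13  -0.038] r 28.05590983517132 d 16.471795833782707
```

Contact came at d = 16.5 mm against an expected 16, so the model holds. I'll push along the arc in small steps, first to about 3.1 clicks.

```bash
python3 - <<'E'
from h import *
for th in np.arange(4.5,71,4.5):
    p,q=pose(PH0-th,16.2,154)
    env.move_l(p,rot=q,rate=15,f_stop=25)
    s=env.read_state();ph=np.radians(PH0-th);n=np.array([-np.sin(ph),np.cos(ph)]);d=(np.array(s['tool_pos'][:2])-AX)@n
    print(round(th/22.5,2),round(s['time_s'],2),"Fn %.1f"%(s['force'][:2]@n),s['force'],"d %.1f"%d)
for n in("top","side"):cv2.imwrite(f"pics/{n}2.png",cv2.resize(cv2.convertScaleAbs(viewer.camera(n),alpha=1.5)[180:320,250:410],None,fx=4,fy=4,interpolation=cv2.INTER_CUBIC))
E
```

```text
0.2 7.04 Fn 4.5 [-4.456 -0.776  1.264] d 17.4
0.4 7.36 Fn 1.1 [-1.102 -0.962 -1.374] d 16.1
0.6 7.67 Fn -0.7 [ 0.669 -0.884  0.061] d 15.4
0.8 7.99 Fn 0.7 [-0.778 -0.377  0.124] d 15.9
1.0 8.31 Fn 2.4 [-2.774 -1.088  1.447] d 16.7
1.2 8.62 Fn 5.1 [-5.134  0.865  1.847] d 16.8
1.4 8.94 Fn 0.2 [0.158 0.939 0.35 ] d 15.7
1.6 9.26 Fn 0.1 [-0.309 -0.463  0.187] d 15.8
1.8 9.57 Fn -0.1 [0.164 0.052 0.859] d 16.2
2.0 9.89 Fn 5.0 [-4.43   2.372  3.44 ] d 17.0
2.2 10.21 Fn 4.5 [-4.046  2.23   2.293] d 16.8
2.4 10.53 Fn 0.6 [-0.26   0.648  0.008] d 15.6
2.6 10.84 Fn 0.5 [-0.68   0.04  -0.753] d 15.8
2.8 11.16 Fn 0.6 [-1.202 -0.113 -0.033] d 16.4
3.0 11.47 Fn 6.9 [-4.787  5.119  3.034] d 17.3
```

View pics/side2.png

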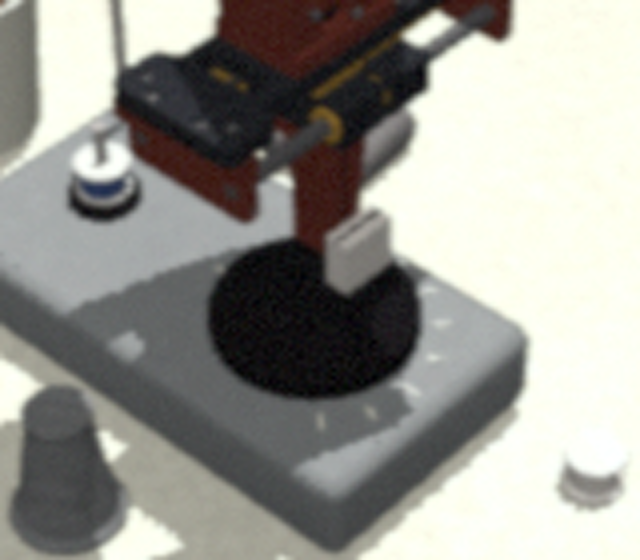

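View pics/top2.png

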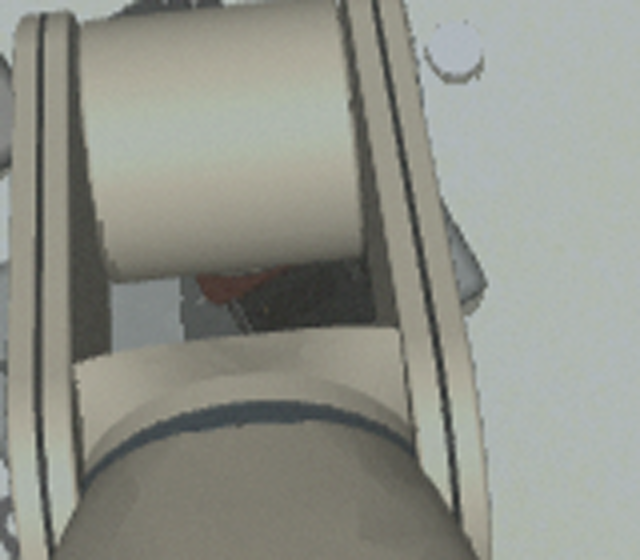

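The force dropped after 0.4, 1.4 and 2.4 clicks, so three clicks have passed. The side view shows the red finger behind the fin at (358,250). I'll push the fourth in fine steps and stop when it snaps.

```bash
python3 - <<'E'
from h import *
for c in np.arange(3.1,3.71,0.1):
    th=c*22.5
    p,q=pose(PH0-th,16.2,154)
    env.move_l(p,rot=q,rate=10,f_stop=25)
    env.hold(0.15)
    s=env.read_state();ph=np.radians(PH0-th);n=np.array([-np.sin(ph),np.cos(ph)]);d=(np.array(s['tool_pos'][:2])-AX)@n
    F=s['force'][:2]@n
    print(round(c,2),round(s['time_s'],2),"Fn %.1f"%F,s['force'],"d %.1f"%d)
    if c>3.35 and F<1.2: break
env.hold(0.3)
print(env.read_state()['force'])
for n in("side",):cv2.imwrite(f"pics/{n}3.png",cv2.resize(cv2.convertScaleAbs(viewer.camera(n),alpha=1.5)[180:320,250:410],None,fx=4,fy=4,interpolation=cv2.INTER_CUBIC))
E
```

```text
3.1 12.0 Fn 6.8 [-5.474  4.744  2.555] d 17.4
3.2 12.43 Fn 3.1 [-2.924  2.021  1.389] d 16.6
3.3 12.85 Fn -0.2 [ 0.326 -0.057 -0.186] d 15.8
3.4 13.28 Fn -1.0 [-0.077 -1.11   0.992] d 16.2
[-0.905  0.67   0.158]
```

View pics/side3.png

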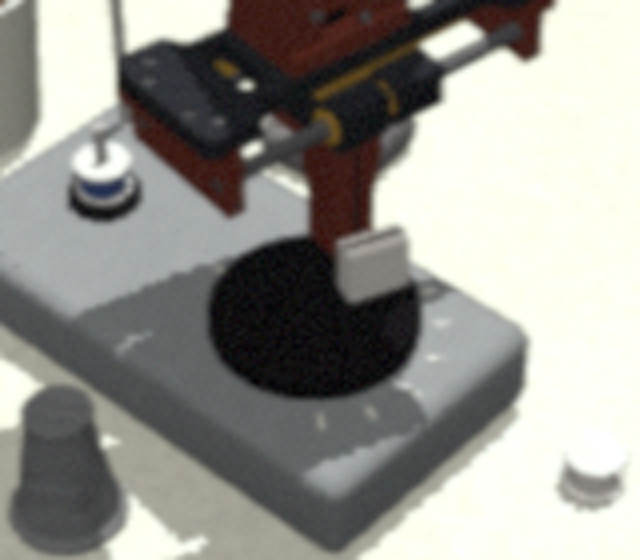

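The force fell to zero at 3.3 clicks, so the dial seems to have snapped into the fourth. I'll back off, rise, and check with the cameras clear.

```bash
python3 - <<'E'
from h import *
ph=PH0-3.4*22.5
p,q=pose(ph,28,154);env.move_l(p,rate=60)
p,q=pose(ph,28,280);env.move_l(p,rate=120)
env.move_joints([-1.221,0.423,1.63,0,1.089,-0.019])
s=env.read_state();print(s['time_s'],s['force'])
for n in("top","side"):
    g=viewer.camera(n);cv2.imwrite(f"pics/{n}4f.png",g)
    c=g[180:330,220:390] if n=="top" else g[190:320,225:395]
    cv2.imwrite(f"pics/{n}4.png",cv2.resize(cv2.convertScaleAbs(c,alpha=1.6),None,fx=4,fy=4,interpolation=cv2.INTER_CUBIC))
E
```

```text
17.95 [0.583 0.517 0.317]
```

View pics/top4.png

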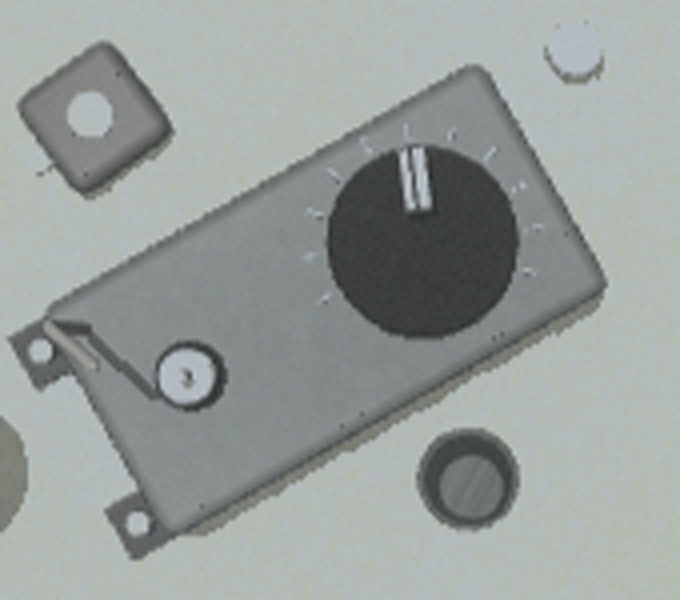

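View pics/side4.png

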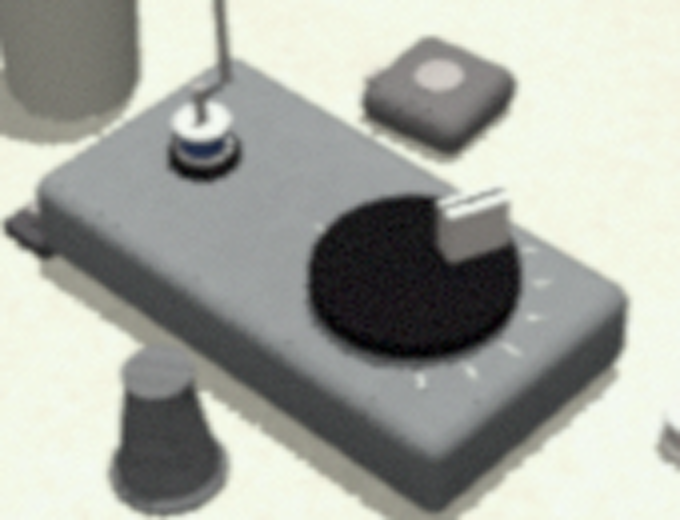

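The fin now runs from (419,210) to (412,150) in the top crop and points at tick 5 (407,131). That is 90° clockwise from tick 1, which is four clicks, and the bystanders haven't moved.

```bash
python3 - <<'E'
from station import workorder
print(workorder.sign_off())
E
```

```text
the job is handed in; nothing more can be done
None
```

The dial is four clicks clockwise of where it stood, and I handed the job in at about 18 s of the 42 s allowed. `sign_off` reports no verdict.

- **Push:** I closed the fingers and used them as one fingertip against the fin's counter-clockwise face, following the arc in small steps. The push on the fin never read above about 7 N. It dropped away four times, once per click, and I stopped at the fourth, backed off and moved the arm clear.
- **Result:** In the last top picture the fin points at tick 5. It started at tick 1, so it has turned 90°, and it stayed there with the robot touching nothing.
- **Bystanders:** The cone, tape and bobbin are at the same pixels as before, judged by eye. The pencil cup is only partly in the crops, but the part that shows looks unmoved.
- **Checks that disagreed:**
  - The two-view height of the disc came out at 53–56 mm instead of 65 mm, partly because its black side wall merged into the side-view outline.
  - The fin's starting angle read 94–96° from its pixels, against 98.5° from the housing.
  - Feeling for the fin put it within 0.5 mm of where the 98.5° model said it would be, so I went with that.

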